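Set the dropper bottle on its drip saucer

TASK

Make a drip-safe place for the small dropper bottle: first lay the small round saucer, right way up, in the middle of the black mat and let go of it, then stand the dropper bottle upright in the middle of the saucer. Set both down gently rather than dropping them, never tip the bottle over, and leave the big squeeze bottle where it stands.

Things in the scene. Friction and masses are not known exactly. Their poses are not given: they have to be found in the camera images.
- mat_centre (a point): Centre of the upper face of a square black rubber mat, 130 x 130 mm, 3 mm thick, with a low raised edge (4 mm wide, 1.5 mm higher), fixed flat on the worktop. The point is on the mat's upper face, 3 mm above the worktop; z is up, x and y run along the mat's sides.
- saucer_centre (a point): Centre of a small loose round white ceramic saucer, open side up on the worktop, left or right of the robot: 64 mm outside diameter, 14 mm high, upright wall 5 mm thick, inside 54 mm across, floor 6 mm thick, 0.09 kg. The point is on its axis, 7 mm above its underside; z is its axis, up. May be gripped across its outside. The roll of black tape of like size is not it.
- bottle_centre (a point): Centre of the small loose brown dropper bottle with a black dropper top, upright, left or right of the robot: 33 mm diameter, 102 mm high in all, 0.07 kg; straight-sided up to 60 mm above its underside, cap 24 mm across at 62 to 77 mm, bulb 13 mm across above. The point is on its axis half-way up, 51 mm above its underside; z is its axis, up. The only dropper bottle.
- squeeze_centre (a point): Centre of the big blue squeeze bottle with a white nozzle, a loose bystander that stands upright behind the mat on the left: 52 mm diameter, 168 mm high. The point is on its axis half-way up, 84 mm above its underside.
Things that resemble listed ones, but are neither listed nor needed, are in the scene too. There is more than one size of the part that bears saucer_centre; the job needs the smallest.

How it is judged:
By the outcome, as a careful person would: the job done as asked, in the order asked, and still so for the second after the job is handed in, with the robot touching nothing.
It also fails if it takes over 58 s, if anything falls off the work surface, if the arm or the gripper's body presses on something with over 40 N, if the wrist force passes 120 N, or if a joint passes its speed limit or range.

ROBOT

A 7-joint arm with a two-finger parallel gripper is mounted at the origin on a cart in front of the work surface, level with it; the furniture and walls round the work are solid. World frame = base frame: x ahead of the robot, y to its left, z up, the work surface at z = 0. Lengths are in m, angles in rad, forces in N, time in s.
With the tool pointing down it reaches from about 0.4 to 0.85 m from the base axis. Payload 4.5 kg.
Tool frame: the origin (TCP) lies between the finger pads; the fingertips stand bot.nose_length ahead of it and the grasp point (between the pads) lies 5 mm behind it (bot.nose_length is the distance from the TCP to the fingertips, in m); z points along the fingers, x is the direction in which the jaws open and shut, and the axes are right-handed (so a half turn about z gives the same grasp; the last joint's range is limited). The gripper opens to 85 mm and grips with 20 to 120 N. Pads are 22 mm wide; open, the fingers measure 114 mm over their backs; the gripper's body (76 mm by 85 mm) begins 54 mm behind the grasp point. The pads swing forward as they close: fully open they stand 13 mm farther back than shut.
Start: joints at [0.034, 0.689, -0.195, 1.565, 0.157, 0.902, -0.215], TCP at [0.625, 0, 0.245] pointing down, gripper open.
Joint ranges: [-3.01, 3.01], [-0.46, 2.08], [-1.47, 1.51], [0.13, 2.56], [-1, 4.14], [0.04, 2.09], [-2.66, 2.66]. Speed limits (rad/s): [2.57, 2.57, 3.14, 3.14, 3.14, 3.14, 3.14].

INTERFACE

Orientations are given as a rotation vector (axis times angle).
In Python, from rig import bot gives the robot as it stands. The module is installed in compiled form; this text tells all that it offers. Calls block until the motion is done:
- bot.reach(position, orientation): joint-space move of the TCP to a pose.
- bot.move_straight(position, rate=0.15, rotation=None, guard=None): straight line of the TCP; rotation=None keeps the orientation; rate is the mean speed in m/s. With guard (N) it stops when the force on the tool has changed by that much, and returns True; else False.
- bot.move_joints(angles): joint-space move.
- bot.set_gripper(opening, f_grip=None): finger opening in m; f_grip is the grip in N (None keeps the last); returns when the fingers have stopped.
- bot.dwell(seconds).
- bot.ik(position, orientation): joint angles nearest the present ones, or None.
- bot.read_state(): the state.
- bot.snapshot(name): name is "scene" or "side" or "wrist"; returns a dict with "frame" (480x640x3 uint8, blue, green, red), "fx", "fy", "cx", "cy" (pixels), "D" ([k1, k2, p1, p2, k3] as OpenCV has them; the pictures are not rectified), "view" (4x4, takes a point from world to camera coordinates). Camera axes: x right, y down, z forward; pixel columns grow to the right and rows downward; lengths in m; the calibration is good to about 2 mm. A picture is of the moment at which its call begins. There is no depth.
A pose or a line that the arm cannot do raises bot.IKError and nothing moves.
- bot.job_done(): hands the job in, once; it reports no verdict.
The state is a dict: "clock": time; "q": joint angles; "qd": joint speeds; "tau": joint torques, N m; "position": TCP position; "ee_rot": TCP orientation; "force": force on the tool from outside, world axes, zero at the start; "ft_torque": the same for the moment, N m; "finger_gap": finger opening in m.
Only numpy, scipy, OpenCV 4.12 (cv2) and the standard library are available. Lean on these libraries where they do the work, as an engineer would, in place of code of your own. Each camera call takes 0.05 s, during which the arm holds its last target.

## Working session

There is one attempt and no reset: what is moved stays moved. The work goes in short steps, each a Python script; the robot and the scene stay as the last script left them, time stands still between calls to the robot, and variables do not carry over. Pictures are saved under pics/ and viewed, and the job is handed in when it is done.

```bash
mkdir -p pics; ls
python3 - <<'E'
from rig import bot
import cv2,numpy as np
for n in ["scene","side","wrist"]:
    s=bot.snapshot(n); cv2.imwrite(f"pics/{n}0.png",s["frame"])
    R=s["view"]; print(n,s["fx"],s["cx"],s["D"],(-R[:3,:3].T@R[:3,3]).round(3),R[2,:3].round(2))
    np.save(f"pics/{n}0.npy",s,allow_pickle=True)
st=bot.read_state();print(st["clock"],st["ee_rot"],st["position"],st["finger_gap"],bot.nose_length)
E
```

```text
pics
scene 489.54711959248374 316.4132336467722 [0.01215475 0.         0.         0.         0.        ] [ 0.145 -0.66   0.877] [ 0.32  0.65 -0.69]
side 556.2357698775155 326.50201877373524 [-0.09687886  0.          0.          0.          0.        ] [-0.713 -0.168  0.637] [ 0.89  0.18 -0.41]
wrist 414.170375922388 322.24274940263854 [-0.00470966  0.          0.          0.          0.        ] [0.624 0.079 0.372] [-0.   -0.31 -0.95]
0.15 [ 3.14150791e+00  1.20478492e-04 -2.26681808e-03] [ 6.24516277e-01 -1.66853524e-05  2.44646338e-01] 0.08527581534447777 0.014
```

View pics/scene0.png

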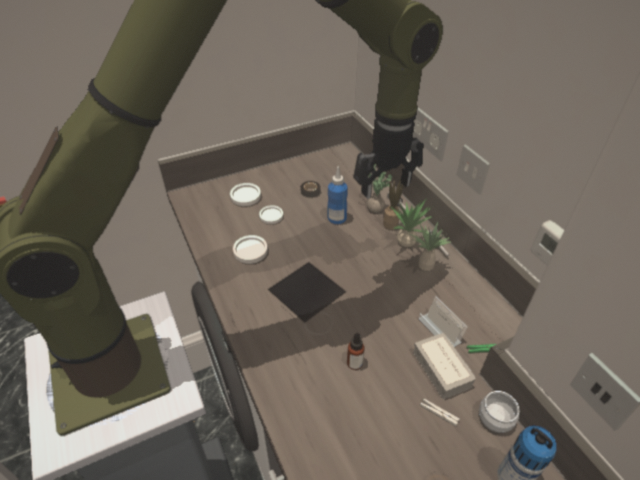

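View pics/side0.png

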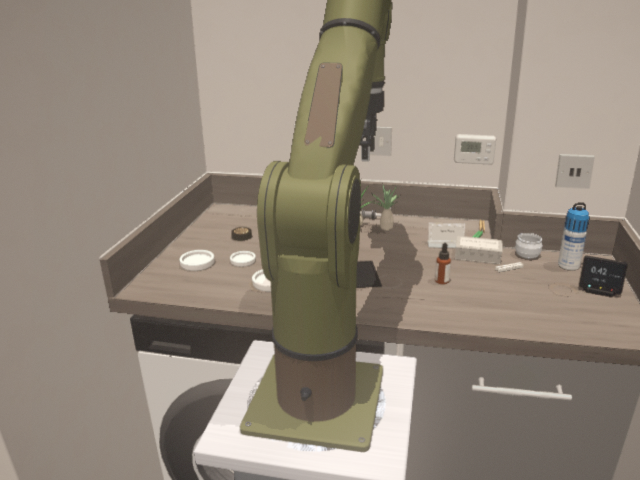

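View pics/wrist0.png

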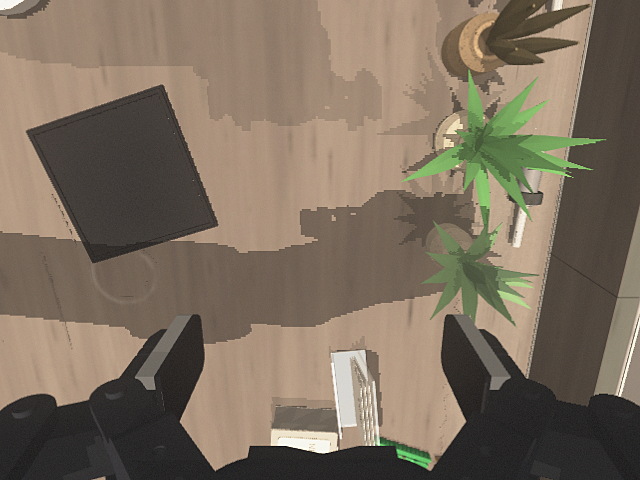

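The scene view shows the mat at about (307,291), the small saucer at (271,214) between two larger ones, the tape roll at (310,188), the dropper bottle at (356,352) and the squeeze bottle at (338,200). The wrist view shows the whole mat at about (122,174). Next I'll measure these.

```bash
cat > h.py <<'E'
import cv2,numpy as np
from scipy.spatial.transform import Rotation as Ro
def ray(s,px):
    K=np.array([[s["fx"],0,s["cx"]],[0,s["fy"],s["cy"]],[0,0,1]])
    u=cv2.undistortPoints(np.asarray(px,float).reshape(-1,1,2),K,np.array(s["D"],float)).reshape(-1,2)
    V=np.asarray(s["view"]);R,t=V[:3,:3],V[:3,3]
    return -R.T@t,np.c_[u,np.ones(len(u))]@R
def onplane(s,px,z):
    c,d=ray(s,px); return c+d*((z-c[2])/d[:,2])[:,None]
def proj(s,P):
    V=np.asarray(s["view"]);K=np.array([[s["fx"],0,s["cx"]],[0,s["fy"],s["cy"]],[0,0,1]])
    return cv2.projectPoints(np.asarray(P,float).reshape(-1,1,3),cv2.Rodrigues(V[:3,:3])[0],V[:3,3],K,np.array(s["D"],float))[0].reshape(-1,2)
def blobs(mask,amin=60):
    cs,_=cv2.findContours(mask.astype(np.uint8),cv2.RETR_EXTERNAL,cv2.CHAIN_APPROX_NONE)
    return [c for c in cs if cv2.contourArea(c)>amin]
def circ(P):
    A=np.c_[2*P[:,:2],np.ones(len(P))];b=(P[:,:2]**2).sum(1)
    x=np.linalg.lstsq(A,b,rcond=None)[0];return x[:2],np.sqrt(x[2]+x[0]**2+x[1]**2)
def down(th): # jaw axis direction th in world xy
    return (Ro.from_euler('z',th)*Ro.from_rotvec([np.pi,0,0])).as_rotvec()
E
cat > m.py <<'E'
from h import *
L=lambda n:np.load(f"pics/{n}0.npy",allow_pickle=True).item()
s=L("scene");w=L("wrist");d=L("side")
g=w["frame"].max(2)
m=cv2.morphologyEx((g<75).astype(np.uint8),cv2.MORPH_OPEN,np.ones((9,9)))
for c in blobs(m,5000):
    b=cv2.minAreaRect(c);
    if b[0][1]<250 and b[0][0]<300:
        q=onplane(w,cv2.boxPoints(b),0.0045);print("wrist mat",b,q.mean(0).round(4),np.linalg.norm(np.diff(q,axis=0),axis=1),np.degrees(np.arctan2(*(q[1]-q[0])[1::-1])))
f=s["frame"];g=f.max(2)
for c in blobs(g<50,800):
    b=cv2.minAreaRect(c)
    if abs(b[0][0]-307)<20 and abs(b[0][1]-291)<20:
        a=cv2.approxPolyDP(c,6,True);q=onplane(s,a.reshape(-1,2),0.0045);print("scene mat",a.reshape(-1,2).tolist(),q.mean(0).round(4))
for nm,sn in (("scene",s),("side",d)):
    f=sn["frame"];hsv=cv2.cvtColor(f,cv2.COLOR_BGR2HSV)
    for c in blobs((hsv[...,1]<60)&(hsv[...,2]>130),60):
        x,y,ww,hh=cv2.boundingRect(c)
        if ww>70 : continue
        h=cv2.convexHull(c).reshape(-1,2);cc,r=circ(onplane(sn,h,0.012));
        if r<0.08: print(nm,"white",(x,y,ww,hh),cc.round(4),r.round(4))
E
python3 m.py
```

```text
wrist mat ((123.79715728759766, 175.7509002685547), (149.37611389160156, 135.8940887451172), 72.6459732055664) [0.4463 0.0134 0.0045] [0.12011007 0.12703015 0.13405446] 15.8285781437195
scene white (268, 470, 16, 10) [ 0.2242 -0.3382] 0.0126
scene white (454, 395, 17, 21) [ 0.5889 -0.3756] 0.0179
scene white (420, 395, 40, 30) [ 0.5514 -0.3599] 0.0376
scene white (481, 391, 38, 38) [ 0.6449 -0.4113] 0.0362
scene white (589, 352, 51, 50) [ 0.88  -0.454] 0.049
scene white (234, 273, 56, 53) [0.3466 0.0309] 0.0761
scene white (345, 225, 19, 16) [0.6361 0.1259] 0.0283
scene white (541, 219, 24, 21) [ 1.1043 -0.0868] 0.0325
scene white (348, 197, 21, 28) [0.7187 0.1973] 0.0588
scene white (331, 165, 13, 17) [0.7168 0.3751] 0.0348
scene white (336, 146, 21, 32) [0.7563 0.4218] 0.0742
scene white (464, 144, 26, 21) [1.1696 0.2725] 0.0543
scene white (418, 107, 31, 25) [1.1812 0.5063] 0.0761
side white (356, 287, 16, 29) [ 0.3143 -0.0391] 0.0534
side white (564, 230, 23, 8) [ 0.7683 -0.5681] 0.0297
```

Run:
```python
import cv2
a=cv2.imread("pics/scene0.png");b=cv2.imread("pics/side0.png")
cv2.imwrite("pics/c1.png",cv2.hconcat([cv2.resize(a[310:390,310:400],(450,400),interpolation=0),cv2.resize(b[230:300,400:480],(350,400),interpolation=0)]))
```

```text
(no output)
```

View pics/c1.png

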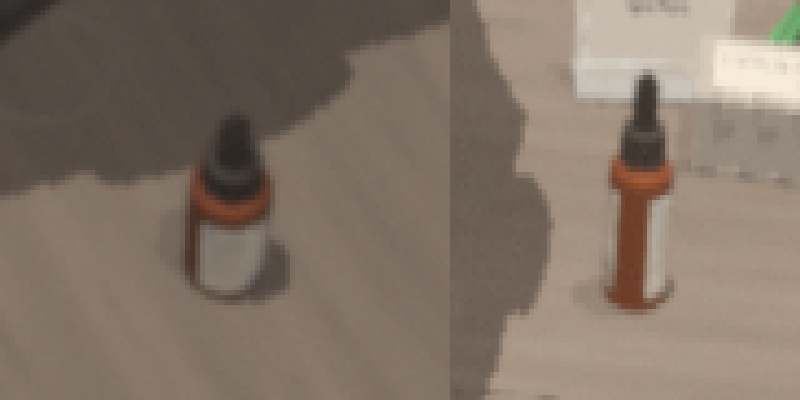

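Left crop: the bottle's bulb tip is at scene pixel (357,333) and its base at about (356,367). Right crop: the tip is at side pixel (445,243) and the base at (443,284). I'll get coarse positions first, then refine them with the wrist camera.

```bash
cat > m2.py <<'E'
from h import *
L=lambda n:np.load(f"pics/{n}0.npy",allow_pickle=True).item()
s=L("scene");w=L("wrist");d=L("side")
print("bottle tip",onplane(s,[357.2,333.5],.1),onplane(d,[445,243],.1), "base scene",onplane(s,[355.6,368],0),"side",onplane(d,[443.4,283.9],0))
g=w["frame"].max(2)
m=cv2.morphologyEx((g<62).astype(np.uint8),cv2.MORPH_OPEN,np.ones((9,9)))
for c in blobs(m,5000):
    x=cv2.boundingRect(c)
    if x[1]<150 and x[0]<100:
        for e in(8,12,16):
            a=cv2.approxPolyDP(cv2.convexHull(c),e,True).reshape(-1,2);q=onplane(w,a,.0045);print("mat w",a.tolist(),q.round(4).tolist(),q.mean(0))
m=cv2.morphologyEx((s["frame"].max(2)<48).astype(np.uint8),cv2.MORPH_OPEN,np.ones((5,5)))
for c in blobs(m,500):
    x,y,ww,hh=cv2.boundingRect(c)
    if x<307<x+ww and y<291<y+hh:
        a=cv2.approxPolyDP(cv2.convexHull(c),5,True).reshape(-1,2);q=onplane(s,a,.0045);print("mat s",a.tolist(),q.round(4).tolist(),q.mean(0))
for nm,sn,pts in (("scene",s,[(250,249),(271,214),(245,195)]),("side",d,[(243,258),(197,260)])):
    hsv=cv2.cvtColor(sn["frame"],cv2.COLOR_BGR2HSV)
    for t in (150,165,180):
      for c in blobs(hsv[...,2]>t,40):
        x,y,ww,hh=cv2.boundingRect(c)
        for p in pts:
            if x<p[0]<x+ww and y<p[1]<y+hh and ww<60:
                h=cv2.convexHull(c).reshape(-1,2);print(nm,t,(x,y,ww,hh),*circ(onplane(sn,h,.014)))
E
python3 m2.py
```

```text
bottle tip [[ 0.45326077 -0.20169676  0.1       ]] [[ 0.44840437 -0.20409373  0.1       ]] base scene [[ 0.44901853 -0.21409195  0.        ]] side [[ 0.43860009 -0.20833273  0.        ]]
scene 150 (232, 235, 36, 26) [0.37333602 0.19346967] 0.044586135814433735
scene 150 (259, 205, 25, 17) [0.46914556 0.29038168] 0.03399760367073859
scene 150 (229, 182, 32, 21) [0.4371757  0.40594645] 0.045357312337064463
scene 165 (233, 235, 34, 25) [0.3735619  0.19372147] 0.043564284076299455
scene 165 (259, 205, 24, 17) [0.46932744 0.29019007] 0.03258346472849802
scene 165 (230, 183, 31, 20) [0.4374825  0.40560142] 0.043879293803528646
scene 180 (233, 235, 34, 25) [0.37322826 0.19355169] 0.04246573513419557
scene 180 (259, 206, 24, 15) [0.46902979 0.28998457] 0.03127707452244815
scene 180 (230, 183, 30, 20) [0.43729167 0.405493  ] 0.04291356924055146
side 180 (230, 250, 26, 16) [0.46234259 0.28892856] 0.038543572518728274
side 180 (179, 249, 36, 21) [0.43522362 0.40081628] 0.05005623813934805
```

Run:
```python
from h import *
from rig import bot
w=np.load("pics/wrist0.npy",allow_pickle=True).item()
q=onplane(w,[(164,85),(217,226),(93,263),(27,131)],.0045);print(q.round(4),q.mean(0),np.linalg.norm(np.roll(q,-1,0)-q,axis=1))
bot.reach([.469,.29,.24],down(0))
s=bot.snapshot("wrist");cv2.imwrite("pics/w1.png",s["frame"]);np.save("pics/w1.npy",s,allow_pickle=True)
st=bot.read_state();print(st["clock"],st["position"],st["ee_rot"],st["q"])
print(proj(s,[[.469,.29,.014]]))
```

```text
[[ 0.4914  0.0932  0.0045]
 [ 0.5264 -0.0295  0.0045]
 [ 0.4051 -0.0665  0.0045]
 [ 0.3684  0.0558  0.0045]] [0.44783812 0.01323777 0.0045    ] [0.12757666 0.12685541 0.12768744 0.12854451]
1.45 [0.47048902 0.28821974 0.23999538] [ 3.14060902e+00 -5.16941186e-03  1.54502578e-03] [-0.53327344  0.59835672 -0.16478897  1.79635056  0.13687143  0.75774531
 -0.77281562]
[[320.7139603  196.22128895]]
```

View pics/w1.png

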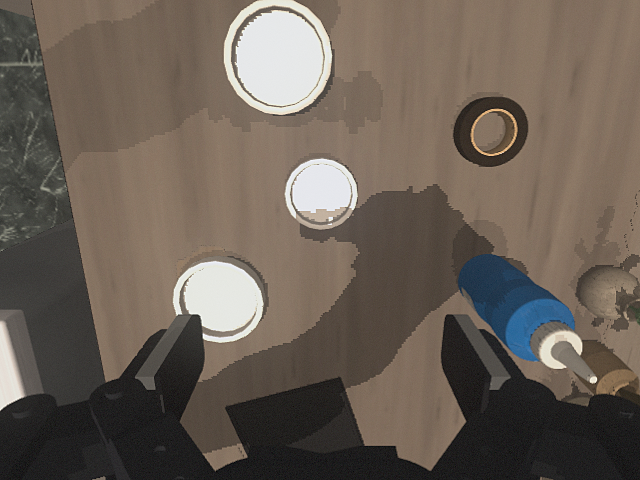

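The mat comes out at about (0.448, 0.013), yawed about 16.5°. The smallest saucer's rim is centred near (321,194), about 72 px across, and it has free space around it. Refining that with an ellipse fit.

Run:
```python
from h import *
from rig import bot
s=bot.snapshot("wrist");np.save("pics/w2.npy",s,allow_pickle=True)
g=cv2.cvtColor(s["frame"],cv2.COLOR_BGR2HSV)
for t in (150,170,190):
    m=(g[...,2]>t)&(g[...,1]<60)
    for c in blobs(m,500):
        x,y,w,h=cv2.boundingRect(c)
        if x<321<x+w and y<185<y+h: 
            p=cv2.convexHull(c).reshape(-1,2);p=p[p[:,1]<205];print(t,(x,y,w,h),circ(onplane(s,p,.014)))
c1=s["frame"][150:240,275:365]; cv2.imwrite("pics/c2.png",cv2.resize(c1,(540,540),interpolation=0))
st=bot.read_state();print(st["clock"],st["position"],st["force"])
```

```text
150 (284, 158, 74, 71) (array([0.46896531, 0.2912046 ]), np.float64(0.031718684811446574))
170 (285, 158, 73, 71) (array([0.4691384 , 0.29150688]), np.float64(0.03134266104625595))
190 (285, 158, 72, 63) (array([0.46906433, 0.29156381]), np.float64(0.03119823857664388))
1.5 [0.47038948 0.28826913 0.23994334] [ 0.88869567 -0.88580545  0.35453156]
```

View pics/c2.png

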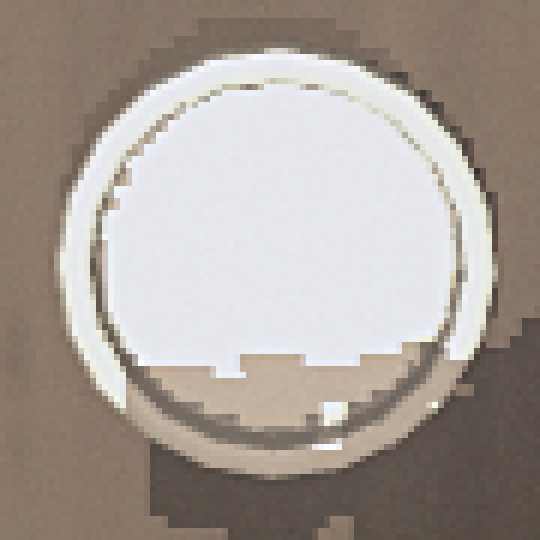

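The full saucer outline is centred at pixel (321.2,193.8), which gives about (0.469, 0.2915). Scene view agrees to 1.5 mm. Now the grasp.

```bash
cat >> h.py <<'E'
def goto(bot,p,rot,rate=.15,guard=None,tol=.0006):
    """straight move, then correct the steady error"""
    p=np.array(p,float);r=bot.move_straight(p,rate=rate,rotation=rot,guard=guard)
    if r: return r
    cmd=p.copy()
    for _ in range(3):
        bot.dwell(.1);e=p-np.array(bot.read_state()["position"])
        if np.abs(e).max()<tol:break
        cmd=cmd+e;bot.move_straight(cmd,rate=.05,rotation=rot)
    return False
E
python3 - <<'E'
from h import *
from rig import bot
th=np.radians(16.5);r=down(th)
bot.set_gripper(.073,40)
bot.reach([.469,.2915,.1],r)
goto(bot,[.469,.2915,.05],r)
s=bot.read_state();print(s["clock"],s["position"],s["ee_rot"],r,s["finger_gap"],s["force"])
s=bot.snapshot("wrist");cv2.imwrite("pics/w3.png",s["frame"])
E
```

```text
3.6833 [0.46889042 0.29146945 0.0497509 ] [3.10907100e+00 4.50789554e-01 4.39639876e-05] [3.10908153e+00 4.50795367e-01 2.76032552e-17] 0.07280670362584593 [-0.28952795  0.05982343 -0.55994583]
```

View pics/w3.png

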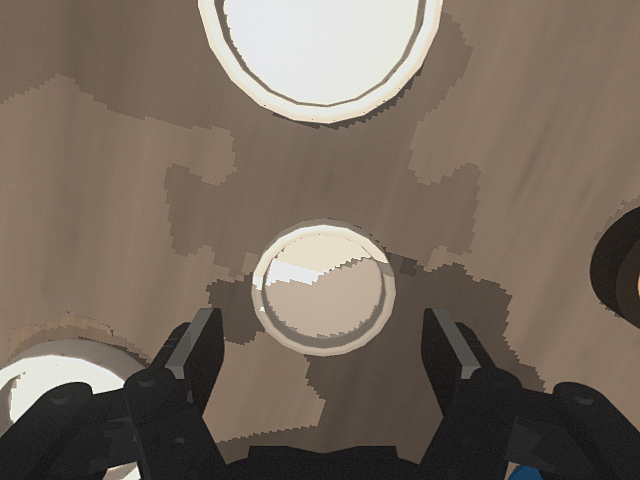

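The saucer, at (324,287), is centred between the fingers (midpoint x≈322). I'll descend under guard.

Run:
```python
from h import *
from rig import bot
r=down(np.radians(16.5))
hit=bot.move_straight([.469,.2915,.004],rate=.03,rotation=r,guard=4)
s=bot.read_state();print(hit,s["clock"],s["position"],s["force"])
z=s["position"][2]
if hit: bot.move_straight([.469,.2915,z+.003],rate=.03,rotation=r)
bot.dwell(.1);s=bot.read_state();print(s["position"],s["force"])
bot.set_gripper(.055,40);s=bot.read_state();print(s["clock"],s["finger_gap"],s["position"],s["force"])
p=bot.snapshot("wrist");cv2.imwrite("pics/w4.png",p["frame"])
```

```text
True 5.1 [0.46892656 0.29147358 0.00546864] [ 0.21243253 -0.21492514  4.50331492]
[0.46897971 0.29144285 0.0084393 ] [0.00616897 0.66538021 0.02162007]
5.7417 0.0627358973565 [0.46904402 0.29148656 0.00904558] [-0.84363287 -1.25739412  7.13098   ]
```

View pics/w4.png

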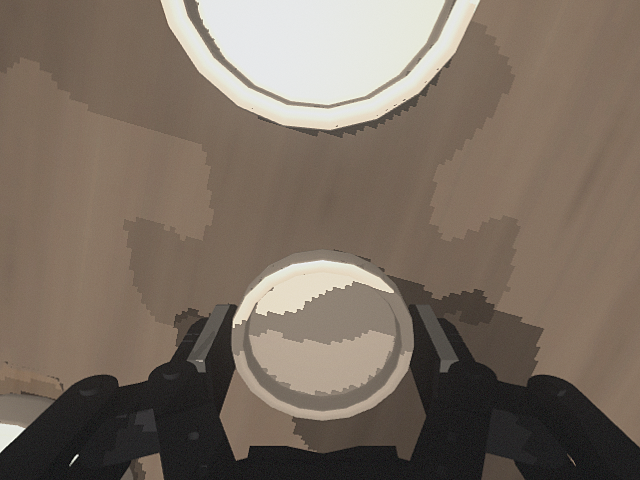

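The saucer is gripped, with a gap of 62.7 mm. It sits between the pads at (322,340). Next: lift it and look at the mat from close above.

Run:
```python
from h import *
from rig import bot
r=down(np.radians(16.5))
bot.move_straight([.469,.2915,.16],rate=.12,rotation=r)
s=bot.read_state();print(s["finger_gap"],s["force"])
bot.move_straight([.466,-.05,.20],rate=.2,rotation=r)
bot.dwell(.2)
p=bot.snapshot("wrist");cv2.imwrite("pics/w5.png",p["frame"]);np.save("pics/w5.npy",p,allow_pickle=True)
s=bot.read_state();print(s["clock"],s["position"],s["finger_gap"])
```

```text
0.06278231847969193 [-0.29874876  0.29805985 -1.58918152]
9.325 [ 0.46600058 -0.04951175  0.19994297] 0.06265051290768298
```

View pics/w5.png

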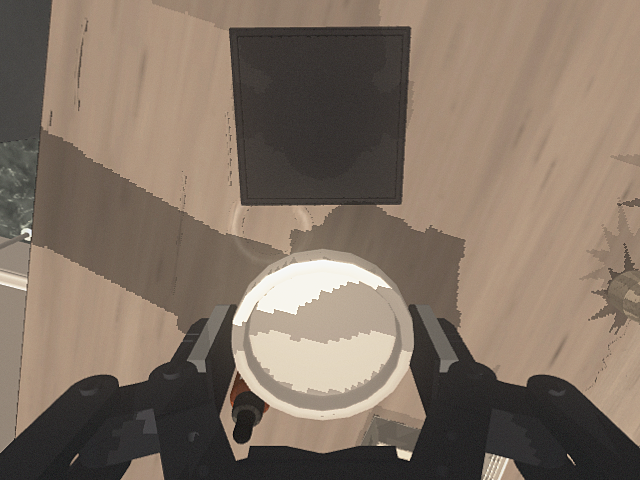

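The mat's corners are at (230,28), (411,27), (401,204) and (241,205). The held saucer's rim spans x 232–413 and y 250–419.

Run:
```python
from h import *
from rig import bot
w=np.load("pics/w5.npy",allow_pickle=True).item()
g=w["frame"].max(2)
for t in (62,75,90):
    m=cv2.morphologyEx((g<t).astype(np.uint8),cv2.MORPH_OPEN,np.ones((7,7)))[:215]
    for c in blobs(m,8000):
        x=cv2.boundingRect(c)
        if x[0]<200:continue
        a=cv2.approxPolyDP(cv2.convexHull(c),10,True).reshape(-1,2)
        q=onplane(w,a,.0045);print(t,a.tolist(),q.mean(0).round(4),np.linalg.norm(np.roll(q,-1,0)-q,axis=1).round(4),np.degrees(np.arctan2(*(np.roll(q,-1,0)-q)[:,1::-1].T)).round(1))
# saucer in hand
m=(g>100).astype(np.uint8);zt=.2+.005
pts=[(322,250),(232,338),(413,338),(255,276),(390,276),(262,397),(385,397),(322,419)]
print(circ(onplane(w,pts,zt)),"tcp",.466,-.0495)
s=bot.snapshot("scene");np.save("pics/s5.npy",s,allow_pickle=True);cv2.imwrite("pics/s5.png",s["frame"])
cv2.imwrite("pics/c5.png",cv2.resize(s["frame"][180:400,230:430],(800,600)))
```

```text
62 [[336, 34], [372, 52], [379, 122], [370, 148], [323, 175], [285, 156], [286, 62]] [0.4539 0.0253 0.0045] [0.0285 0.049  0.0202 0.0416 0.0328 0.0672 0.0404] [  -7.7  -65.1  -90.9 -133.4  170.   104.5   43.7]
75 [[404, 27], [400, 203], [252, 194], [230, 28]] [0.4459 0.016  0.0045] [0.1273 0.1182 0.1195 0.1228] [ -71.3 -166.9  111.1   17. ]
90 [[409, 27], [400, 203], [242, 204], [230, 28]] [0.4453 0.0137 0.0045] [0.1272 0.1264 0.1273 0.1264] [ -72.9 -163.   107.1   17. ]
(array([ 0.46497145, -0.04708866]), np.float64(0.03183235367565731)) tcp 0.466 -0.0495
```

View pics/c5.png

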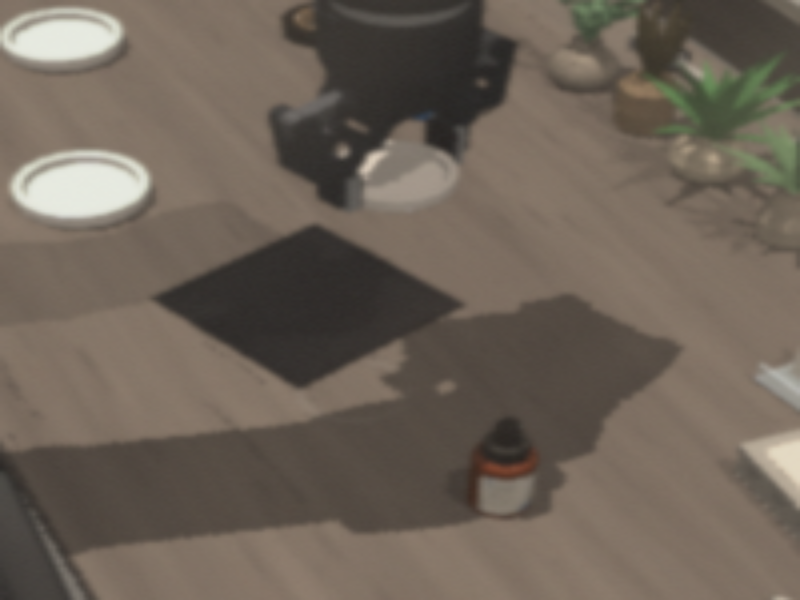

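Run:
```python
from h import *
s=np.load("pics/s5.npy",allow_pickle=True).item()
p=np.array([(315,225),(465,303),(302,388),(152,298)],float)/[4,600/220]+[230,180]
q=onplane(s,p,.0045);print(p,q.round(4),q.mean(0),np.linalg.norm(np.roll(q,-1,0)-q,axis=1))
```

```text
[[308.75       262.5       ]
 [346.25       291.1       ]
 [305.5        322.26666667]
 [268.         289.26666667]] [[ 0.4869  0.088   0.0045]
 [ 0.5261 -0.0318  0.0045]
 [ 0.4043 -0.0705  0.0045]
 [ 0.3656  0.0523  0.0045]] [0.44572577 0.00952454 0.0045    ] [0.12611854 0.12778578 0.12876747 0.12639557]
```

The relative measurements agree: wrist gives TCP y ≈ 0.0113 and scene gives ≈ 0.011, so the cameras' biases cancel. Placing with TCP at (0.446, 0.0112).

Run:
```python
from h import *
from rig import bot
r=down(np.radians(17))
bot.move_straight([.446,.0112,.07],rate=.15,rotation=r)
goto(bot,[.446,.0112,.03],r,rate=.08)
hit=bot.move_straight([.446,.0112,.008],rate=.02,rotation=r,guard=3)
s=bot.read_state();print(hit,s["clock"],s["position"],s["force"])
bot.set_gripper(.073);s=bot.read_state();print(s["clock"],s["position"],s["finger_gap"],s["force"])
bot.move_straight([.446,.0112,.06],rate=.1,rotation=r)
u=np.array([-np.sin(np.radians(17)),np.cos(np.radians(17))])*-.06
bot.move_straight([.446+u[0],.0112+u[1],.20],rate=.2,rotation=r);bot.dwell(.1)
p=bot.snapshot("wrist");cv2.imwrite("pics/w6.png",p["frame"]);np.save("pics/w6.npy",p,allow_pickle=True)
p=bot.snapshot("scene");cv2.imwrite("pics/s6.png",p["frame"]);np.save("pics/s6.npy",p,allow_pickle=True)
print(bot.read_state()["clock"])
```

```text
Traceback (most recent call last):
  File "h.py", line 23, in goto
    p=np.array(p,float);r=bot.move_straight(p,rate=rate,rotation=rot,guard=guard)
                          ~~~~~~~~~~~~~~~~~^^^^^^^^^^^^^^^^^^^^^^^^^^^^^^^^^^^^^^
rig.IKError: the arm cannot follow that straight line within its joint ranges
```

Run:
```python
from h import *
from rig import bot
s=bot.read_state();print(s["clock"],np.round(s["q"],3),s["position"])
for a in (17,-163,-73,107,0):
  for z in (.06,.04,.03,.02,.01): 
    q=bot.ik([.446,.0112,z],down(np.radians(a)));print(a,z,None if q is None else np.round(q,2))
```

```text
10.4917 [-0.088  0.814 -0.065  2.227  0.439  0.112 -0.273] [0.44644981 0.01084151 0.0704391 ]
17 0.06 [-0.1   0.84 -0.05  2.23  0.45  0.08 -0.28]
17 0.04 [-0.01  0.88 -0.19  2.23  1.32  0.15 -1.15]
17 0.03 [-0.01  0.91 -0.19  2.23  1.47  0.15 -1.3 ]
17 0.02 [ 0.36  1.07 -0.83  2.21  1.51  0.7  -1.33]
17 0.01 [ 0.46  1.19 -1.04  2.2   1.54  0.93 -1.33]
-163 0.06 [ 0.11  0.86 -0.38  2.22  1.23  0.3   2.07]
-163 0.04 [ 0.54  1.24 -1.26  2.2   1.47  1.13  1.85]
-163 0.03 [-0.01  0.91 -0.19  2.23  1.47  0.15  1.84]
-163 0.02 [-0.01  0.93 -0.2   2.23  1.61  0.16  1.7 ]
-163 0.01 [-0.01  0.95 -0.2   2.23  1.75  0.16  1.57]
-73 0.06 [-0.15  0.84  0.03  2.23 -0.32  0.07 -1.08]
-73 0.04 [-0.09  0.88 -0.07  2.23  1.08  0.06 -2.49]
-73 0.03 None
-73 0.02 None
-73 0.01 [-0.11  0.95 -0.04  2.23  2.52  0.05  2.36]
107 0.06 [ 0.04  0.84 -0.27  2.22  1.15  0.22  0.59]
107 0.04 [-0.06  0.88 -0.12  2.23  1.23  0.1   0.51]
107 0.03 [-0.09  0.9  -0.06  2.23  1.48  0.05  0.26]
107 0.02 [ 0.36  1.07 -0.83  2.21  1.51  0.7   0.24]
107 0.01 [ 0.46  1.19 -1.04  2.2   1.54  0.93  0.24]
0 0.06 [-0.11  0.84 -0.03  2.23  0.3   0.08 -0.43]
0 0.04 [-0.01  0.88 -0.19  2.23  1.32  0.15 -1.45]
0 0.03 [ 0.25  0.97 -0.62  2.22  1.47  0.5  -1.6 ]
0 0.02 [ 0.54  1.29 -1.26  2.2   1.52  1.16 -1.61]
0 0.01 [ 0.54  1.32 -1.26  2.2   1.54  1.17 -1.62]
```

The present elbow posture runs into joint limits low down (joint 6 near 0.04). A swung-elbow posture reaches with margin, so I'll switch to it up high.

Run:
```python
from h import *
from rig import bot
r=down(np.radians(17))
q=np.array(bot.ik([.446,.0112,.02],r));print(q.round(2))
bot.move_straight([.446,.0112,.2],rate=.2,rotation=r)
q[1]-=.3
bot.move_joints(q)
s=bot.read_state();print(s["clock"],s["position"],s["ee_rot"],s["finger_gap"])
try:
    bot.move_straight([.446,.0112,.07],rate=.15,rotation=r)
except bot.IKError as e: print(e)
s=bot.read_state();print(s["clock"],np.round(s["q"],2),s["position"])
for z in (.05,.03,.02,.01): print(z,np.round(bot.ik([.446,.0112,z],r),2))
```

```text
[ 0.36  1.07 -0.83  2.21  1.51  0.7  -1.33]
12.3917 [ 0.51841407 -0.01646668  0.15600004] [2.93800544 0.43945566 0.38858349] 0.06284484323973656
13.3167 [ 0.36  0.94 -0.83  2.2   1.33  0.66 -1.18] [0.44652075 0.01134849 0.07042829]
0.05 [ 0.35  0.98 -0.8   2.21  1.4   0.65 -1.24]
0.03 [ 0.33  1.02 -0.77  2.21  1.48  0.64 -1.3 ]
0.02 [ 0.32  1.04 -0.76  2.21  1.51  0.64 -1.33]
0.01 [ 0.32  1.06 -0.75  2.21  1.55  0.63 -1.36]
```

Run:
```python
from h import *
from rig import bot
r=down(np.radians(17))
goto(bot,[.446,.0112,.03],r,rate=.08)
hit=bot.move_straight([.446,.0112,.008],rate=.02,rotation=r,guard=3)
s=bot.read_state();print(hit,s["clock"],s["position"],s["force"])
if hit:
    bot.set_gripper(.073);s=bot.read_state();print(s["clock"],s["position"],s["finger_gap"],s["force"])
    bot.move_straight([.446,.0112,.07],rate=.12,rotation=r)
    u=np.array([-np.sin(np.radians(17)),np.cos(np.radians(17))])*-.06
    try: bot.move_straight([.446+u[0],.0112+u[1],.20],rate=.2,rotation=r)
    except bot.IKError as e: print(e)
    bot.dwell(.1)
p=bot.snapshot("wrist");cv2.imwrite("pics/w6.png",p["frame"]);np.save("pics/w6.npy",p,allow_pickle=True)
p=bot.snapshot("scene");cv2.imwrite("pics/s6.png",p["frame"]);np.save("pics/s6.npy",p,allow_pickle=True)
print(bot.read_state()["clock"])
```

```text
True 14.9083 [0.44592655 0.0111207  0.01207724] [-0.909106    0.09158287  5.16737858]
15.175 [0.44557315 0.0108686  0.0115173 ] 0.0729891556850158 [-0.52696092  0.61270359 -0.20053076]
16.875
```

View pics/w6.png

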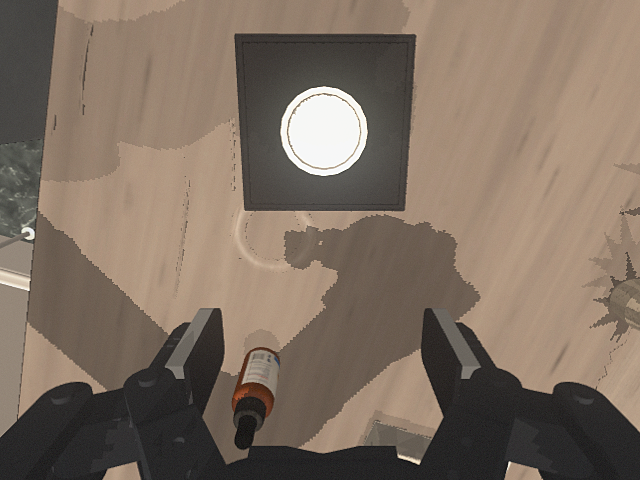

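View pics/s6.png

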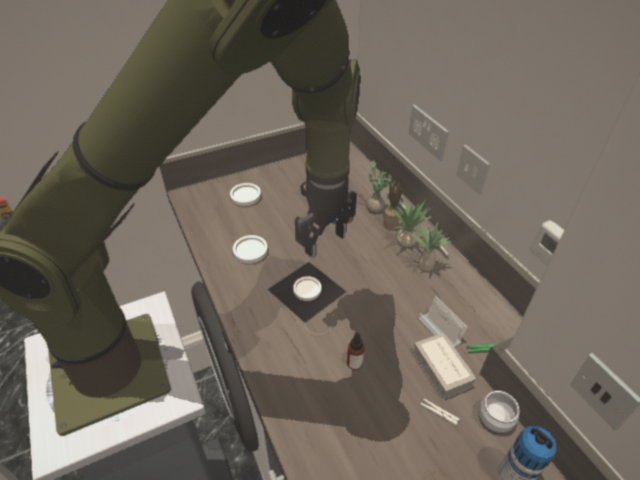

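The saucer lies flat, open side up, on the mat: saucer centre about (324,131), mat corners (235,34), (415,35), (405,210) and (245,210). The bottle is visible at about (258,385).

```bash
cat > m6.py <<'E'
from h import *
w=np.load("pics/w6.npy",allow_pickle=True).item();s=np.load("pics/s6.npy",allow_pickle=True).item()
def sauc(sn,x0,y0,t):
    f=cv2.cvtColor(sn["frame"],cv2.COLOR_BGR2HSV)
    for c in blobs(f[...,2]>t,100):
        x,y,a,b=cv2.boundingRect(c)
        if x<x0<x+a and y<y0<y+b and a<150: return (x,y,a,b),circ(onplane(sn,cv2.convexHull(c).reshape(-1,2),.017))
for t in (140,170): print(sauc(w,324,131,t),sauc(s,307,289,t))
print(onplane(w,[(235,34),(415,35),(405,210),(245,210)],.0045).mean(0))
# bottle: axis by ray near-intersection, bulb tip & base
d=np.load("pics/side0.npy",allow_pickle=True).item()
def tri(*o):
    A=0;b=0
    for sn,p in o:
        c,v=ray(sn,p);v=v[0]/np.linalg.norm(v[0]);M=np.eye(3)-np.outer(v,v);A=A+M;b=b+M@c
    return np.linalg.solve(A,b)
print("tip",tri((s,(357.2,335)),(d,(445,245))),tri((w,(244,440)),(d,(445,245))),onplane(w,[(244,440)],.095))
E
python3 m6.py
```

```text
None ((293, 276, 28, 24), (array([0.44521287, 0.00867064]), np.float64(0.033374598752319816)))
((280, 86, 88, 90), (array([0.44538689, 0.01087993]), np.float64(0.03154144006966916))) ((294, 277, 27, 21), (array([0.44529179, 0.009439  ]), np.float64(0.031661933787005325)))
[0.44575786 0.01352801 0.0045    ]
tip [ 0.45297507 -0.20322163  0.09415403] [ 0.45290643 -0.20419159  0.09239252] [[ 0.45253532 -0.20072589  0.095     ]]
```

The saucer is within about 0.5 mm (scene) to 2.6 mm (wrist) of the mat's centre, which is good. The bottle axis is at about (0.4535, -0.203) from several views. Moving above it.

Run:
```python
from h import *
from rig import bot
r=down(np.radians(17))
u=np.array([-np.sin(np.radians(17)),np.cos(np.radians(17))])
bot.set_gripper(.084)
p=np.r_[np.array([.4535,-.203])-u*.03,.22]
try: bot.move_straight(p,rate=.2,rotation=r)
except bot.IKError as e: print(e)
bot.dwell(.1)
s=bot.read_state();print(s["clock"],np.round(s["q"],2),s["position"])
p=bot.snapshot("wrist");cv2.imwrite("pics/w7.png",p["frame"]);np.save("pics/w7.npy",p,allow_pickle=True)
for z in (.03,.05,.1,.15): print(proj(p,[.4535,-.203,z-.03]))
for z in (.15,.1,.05):print(bot.ik([.4535,-.203,z],r))
```

```text
18.3333 [ 0.98  0.79 -1.07  1.89  0.84  0.99 -0.18] [ 0.46243744 -0.2302656   0.22015349]
[[321.98635309 166.44113857]]
[[322.00723691 170.1046304 ]]
[[322.07186648 181.44223143]]
[[322.16295364 197.42145297]]
[ 0.88564467  0.85560529 -0.96903231  2.01430416  0.98947206  0.8400427
 -0.37321018]
[ 0.83788266  0.9243138  -0.88324725  2.04467825  1.11182958  0.75881941
 -0.47122044]
[ 0.78886148  0.9959398  -0.7915109   2.06099726  1.24456745  0.6819583
 -0.5774116 ]
```

View pics/w7.png

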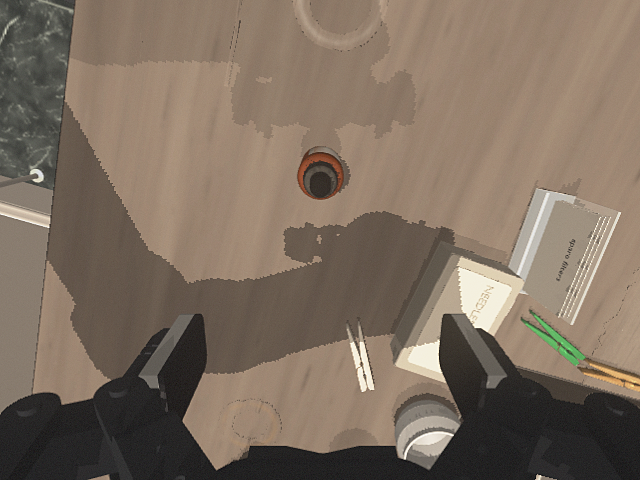

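Bottle seen from above: the orange shoulder ring is centred near (320,173) and the bulb near (321,185). Computing both.

Run:
```python
from h import *
w=np.load("pics/w7.npy",allow_pickle=True).item()
f=cv2.cvtColor(w["frame"],cv2.COLOR_BGR2HSV)
m=(f[...,1]>150)&((f[...,0]<15)|(f[...,0]>170))
for c in blobs(m,100):
    x,y,a,b=cv2.boundingRect(c)
    if abs(x+a/2-320)<30 and abs(y+b/2-173)<30:
        print((x,y,a,b))
        for z in (.055,.06): print(z,circ(onplane(w,cv2.convexHull(c).reshape(-1,2),z)))
print(onplane(w,[(321,185)],.102))
cv2.imwrite("pics/c7.png",cv2.resize(w["frame"][135:215,280:360],(560,560),interpolation=0))
```

```text
(298, 152, 45, 47)
0.055 (array([ 0.45157979, -0.20213729]), np.float64(0.016364440707633047))
0.06 (array([ 0.451354  , -0.20133473]), np.float64(0.01608527291403058))
[[ 0.45177864 -0.19973128  0.102     ]]
```

View pics/c7.png

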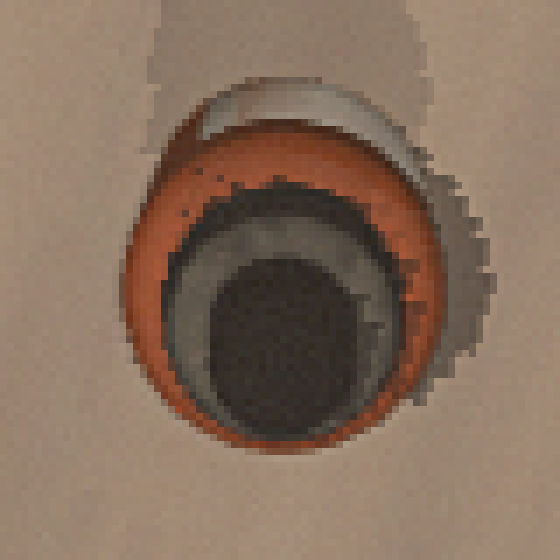

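The crop confirms an upright bottle. Its centre is about (0.452, -0.202), with the views agreeing to 2 mm. Now the grasp.

Run:
```python
from h import *
from rig import bot
r=down(np.radians(17))
bot.set_gripper(.06,30)
bot.move_straight([.452,-.202,.14],rate=.15,rotation=r)
h=goto(bot,[.452,-.202,.05],r,rate=.08,guard=4)
s=bot.read_state();print(h,s["clock"],s["position"],s["force"])
p=bot.snapshot("wrist");cv2.imwrite("pics/w8.png",p["frame"])
if not h:
    bot.set_gripper(.02,30);s=bot.read_state();print(s["clock"],s["position"],s["finger_gap"],s["force"])
    p=bot.snapshot("wrist");cv2.imwrite("pics/w9.png",p["frame"])
```

```text
False 20.85 [ 0.45225595 -0.20209509  0.05042974] [-0.13525269 -0.14772019 -0.52775033]
21.2583 [ 0.45214842 -0.20203959  0.0502663 ] 0.031150819608866637 [-0.6409124   0.84554575  2.88523661]
```

View pics/w9.png

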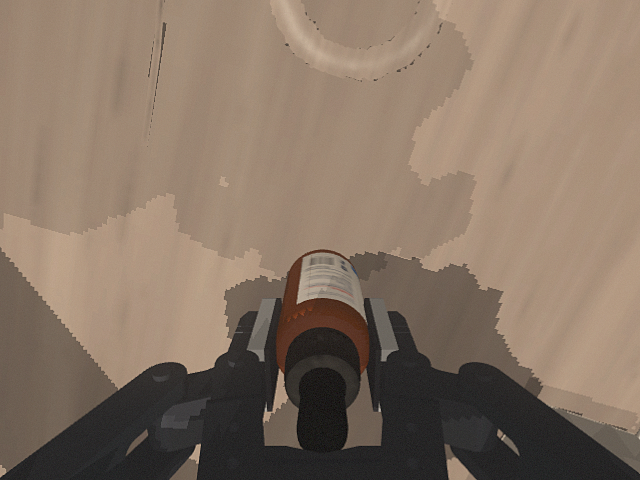

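Bottle gripped (gap 31.2 mm) and upright between the pads. Lift and carry to a hover over the saucer.

Run:
```python
from h import *
from rig import bot
r=down(np.radians(17))
bot.move_straight([.452,-.202,.14],rate=.1,rotation=r)
s=bot.read_state();print(s["clock"],s["finger_gap"],s["force"])
try: bot.move_straight([.4455,.0105,.14],rate=.12,rotation=r)
except bot.IKError as e: print(e)
goto(bot,[.4455,.0105,.09],r,rate=.08)
s=bot.read_state();print(s["clock"],s["position"],s["finger_gap"],np.round(s["q"],2))
for n in("wrist","scene","side"):
    p=bot.snapshot(n);cv2.imwrite(f"pics/{n}10.png",p["frame"]);np.save(f"pics/{n}10.npy",p,allow_pickle=True)
a=cv2.imread("pics/scene10.png")[200:330,230:390];cv2.imwrite("pics/c10.png",cv2.resize(a,(738,600)))
```

```text
22.3583 0.030908876463324058 [-0.52075422 -0.71993281 -1.15183655]
25.1583 [0.44580259 0.01058299 0.0904315 ] 0.031167583320382993 [ 0.37  0.9  -0.85  2.2   1.25  0.67 -1.11]
```

View pics/wrist10.png

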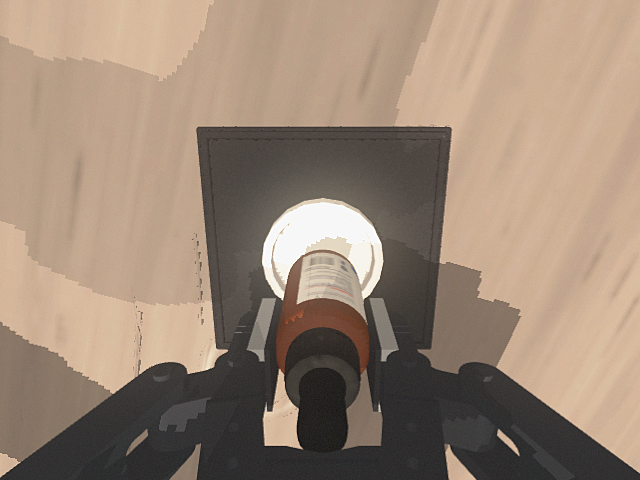

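View pics/c10.png

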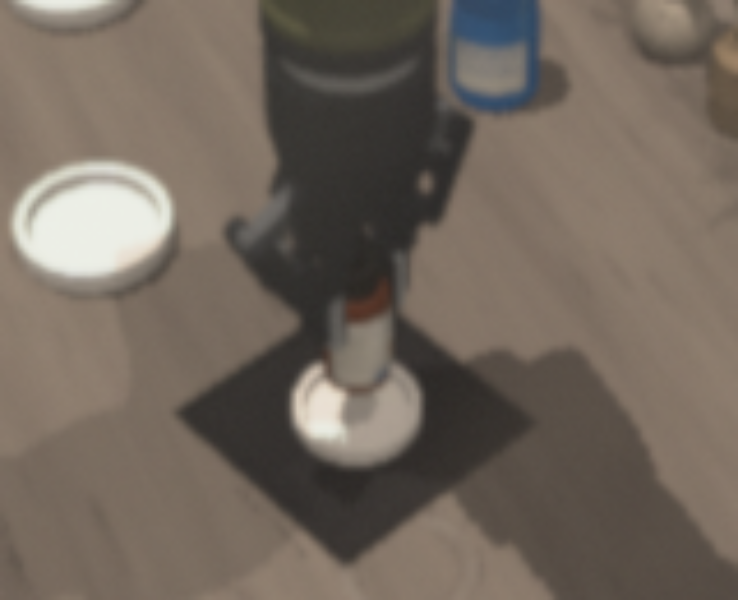

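View pics/side10.png

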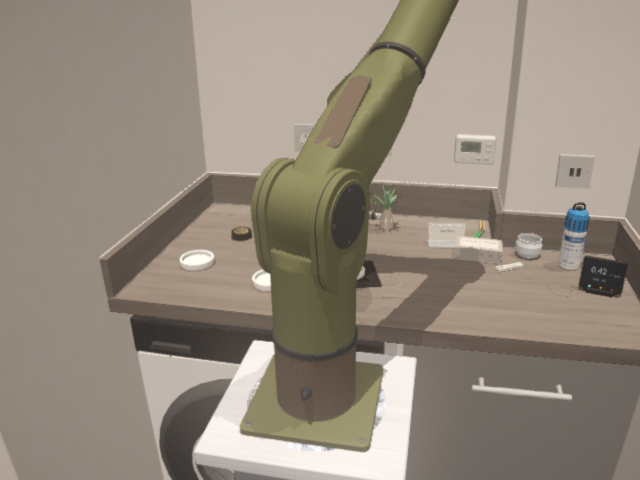

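Hovering. In the wrist view the saucer rim spans x 263–383 (centre 323) with the bottle in line at about 324. In the scene crop the bottle's base is directly above the saucer's middle. I'll check that numerically.

Run:
```python
from h import *
w=np.load("pics/wrist10.npy",allow_pickle=True).item();s=np.load("pics/scene10.npy",allow_pickle=True).item()
f=cv2.cvtColor(w["frame"],cv2.COLOR_BGR2HSV)
for c in blobs((f[...,2]>150)&(f[...,1]<70),1500):
    x,y,a,b=cv2.boundingRect(c)
    if x<300<x+a and y<220<y+b and a<200:
        p=cv2.convexHull(c).reshape(-1,2);p=p[p[:,1]<265];print((x,y,a,b),"saucer w",circ(onplane(w,p,.017)))
sc=lambda x,y:(230+x*160/738,200+y*130/600)
print("saucer s",circ(onplane(s,[sc(291,408),sc(423,408),sc(357,467),sc(310,450),sc(404,450)],.016)))
v=s["view"];c=onplane(s,[sc(358,392)],.040)[0];cam=-np.array(v)[:3,:3].T@np.array(v)[:3,3]
d=(c-cam)[:2];print("bottle s",c[:2]+.0165*d/np.linalg.norm(d))
# wrist: near(far in image) edge of base at (326,250)?
c=onplane(w,[(326,250)],.058)[0];print(c, onplane(w,[(284,320),(367,320)],.09))
```

```text
(262, 198, 122, 122) saucer w (array([0.44465116, 0.01320473]), np.float64(0.03127901802685591))
saucer s (array([0.44331228, 0.00243188]), np.float64(0.032878368650901164))
bottle s [0.44800644 0.01128254]
[0.44050473 0.03152475 0.058     ] [[0.43046561 0.01336127 0.09      ]
 [0.45811637 0.02182147 0.09      ]]
```

All the estimates fit within about 2 mm, and the clearance is 10 mm per side. The scene saucer fit at y = 0.002 is off because its hand-picked points include the outer wall's foot; the earlier mask fit gave 0.009. Lowering at (0.445, 0.0115).

Run:
```python
from h import *
from rig import bot
r=down(np.radians(17))
goto(bot,[.445,.0115,.07],r,rate=.06)
hit=bot.move_straight([.445,.0115,.054],rate=.015,rotation=r,guard=2.5)
s=bot.read_state();print(hit,s["clock"],s["position"],s["force"],s["finger_gap"])
p=bot.snapshot("wrist");cv2.imwrite("pics/w11.png",p["frame"])
```

```text
True 26.6167 [0.44497874 0.01147114 0.05925794] [-1.06812939  0.077521    5.4662871 ] 0.030954321781872702
```

View pics/w11.png

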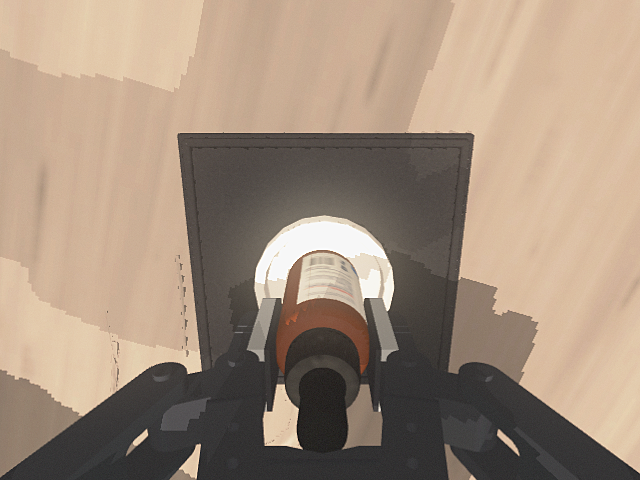

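Contact came at TCP z = 0.0593, just where the saucer's floor was predicted. Release and retreat straight up.

Run:
```python
from h import *
from rig import bot
r=down(np.radians(17))
bot.set_gripper(.06)
s=bot.read_state();print(s["clock"],s["position"],s["force"],s["finger_gap"])
bot.move_straight([.445,.0115,.2],rate=.1,rotation=r)
u=np.array([-np.sin(np.radians(17)),np.cos(np.radians(17))])
bot.move_straight(np.r_[np.array([.445,.0115])-u*.05,.24],rate=.2,rotation=r);bot.dwell(.1)
for n in("wrist","scene"):
    p=bot.snapshot(n);cv2.imwrite(f"pics/{n}12.png",p["frame"]);np.save(f"pics/{n}12.npy",p,allow_pickle=True)
w=np.load("pics/wrist12.npy",allow_pickle=True).item()
f=cv2.cvtColor(w["frame"],cv2.COLOR_BGR2HSV)
m=(f[...,1]>150)&((f[...,0]<15)|(f[...,0]>170))
for c in blobs(m,100):
    x=cv2.boundingRect(c);print("orange",x,circ(onplane(w,cv2.convexHull(c).reshape(-1,2),.069)))
for c in blobs((f[...,2]>150)&(f[...,1]<70),800): 
    x=cv2.boundingRect(c)
    if x[2]<120: print("white",x,circ(onplane(w,cv2.convexHull(c).reshape(-1,2),.017)))
a=p["frame"][130:340,200:420];cv2.imwrite("pics/c12.png",cv2.resize(a,(628,600)))
print(bot.read_state()["clock"])
```

```text
27.0583 [0.4445771  0.01113199 0.05880256] [-0.00185512  0.2165914   0.5931716 ] 0.0598433204707075
white (363, 424, 51, 36) (array([ 0.60268528, -0.26553367]), np.float64(0.026728509081358955))
white (46, 318, 70, 93) (array([ 0.26467263, -0.27570514]), np.float64(0.048449789145461435))
white (0, 240, 64, 216) (array([ 0.18370333, -0.26426934]), np.float64(0.11697067120799011))
white (286, 103, 77, 78) (array([0.44542699, 0.0108014 ]), np.float64(0.031612491655812223))
white (283, 0, 75, 57) (array([0.42074624, 0.09062434]), np.float64(0.030201928769754964))
29.2833
```

View pics/wrist12.png

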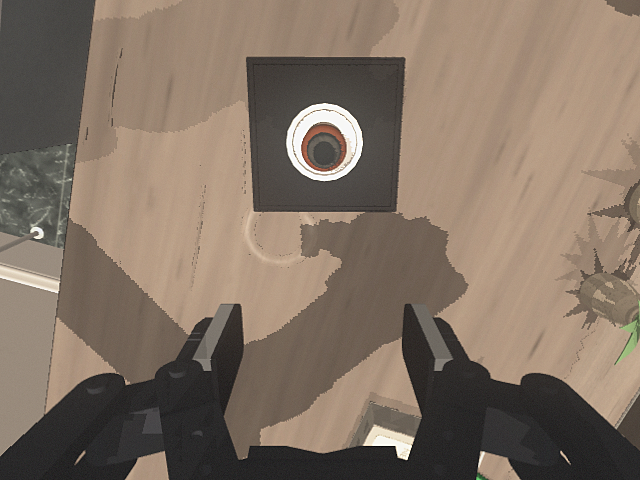

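View pics/c12.png

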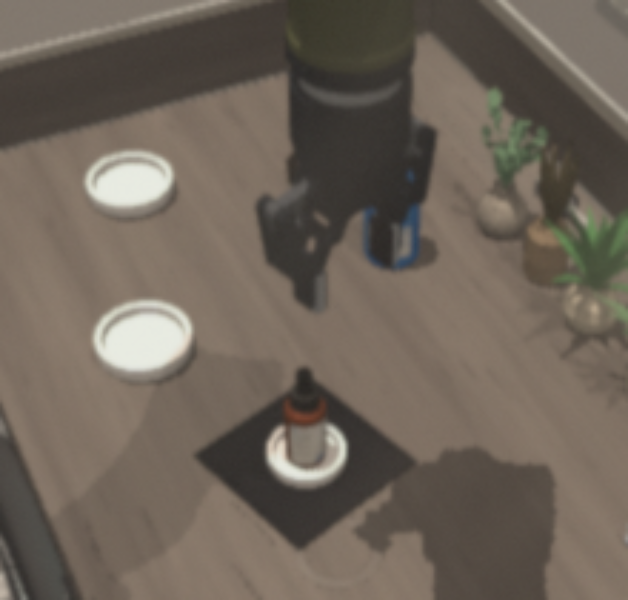

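The bottle stands upright in the saucer: shoulder ring about (324,147), saucer (325,142), and the offset is what you'd expect from height parallax. The saucer is still at (0.4454, 0.0108), the squeeze bottle hasn't moved, and the gripper is clear of everything. Handing in.

Run:
```python
from h import *
from rig import bot
w=np.load("pics/wrist12.npy",allow_pickle=True).item()
print(onplane(w,[(324,147)],.067),onplane(w,[(247,58),(405,58),(396,211),(255,211)],.0045).mean(0))
bot.job_done();print(bot.read_state()["clock"])
```

```text
[[0.44473166 0.01221989 0.067     ]] [0.44612167 0.0135752  0.0045    ]
the job is handed in; nothing more can be done
the job is handed in; nothing more can be done
```

The job is done and handed in, at about 29 s of the 58 s allowed. I laid the smallest saucer open side up on the mat and let go of it, then stood the dropper bottle upright in it. Both were lowered slowly and stopped on light contact at the expected heights, with about 5 N read at each set-down.

**Last checks (wrist camera):**

| Item | x (m) | y (m) |
|---|---|---|
| Mat centre | 0.446 | 0.0136 |
| Saucer centre | 0.4454 | 0.0108 |
| Bottle axis | 0.4447 | 0.0122 |

- **Centring:** the saucer is about 3 mm from the mat centre and the bottle about 1.5 mm from the saucer centre.
- **Upright and clear:** the bottle stood upright in the last pictures and the gripper was clear of everything. I saw no sign that the squeeze bottle had moved, though I did not measure its position.

**Disagreements:**
- **Saucer on the mat:** the scene camera put it only about 0.5 mm off centre, against 2.6–3 mm from the wrist camera. That is close to the stated 2 mm calibration error, so I left it.
- **Bad fit:** one scene fit of the saucer, from points picked by hand, gave y = 0.002. I set it aside as a poor fit because the other readings put y between 0.009 and 0.013.
- **Arm posture:** my first attempt to lower the saucer was refused because that arm posture could not reach so low within its joint ranges. I changed the elbow posture up high and then placed it normally.

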